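# Swing the drip plate home on its cup station

### The job

Slide the steel drip plate, keeping it flat and still askew, until its notched corner bears on the station's peg. Then turn it about the peg by pushing the corner diagonally opposite, until its back edge meets the back stop, and press it home against stop and peg with a push of about twelve to fifteen newtons, never above twenty. Leave the plate flush and let go; do not disturb the other things on the bar.

Things in the scene. Friction and masses are not known exactly. Their poses are not given: they have to be found in the camera images.
- station: Flat black deck, fixed, 250 x 390 mm and 12 mm thick, lying on the bar; its top surface is 12 mm above the bar. Origin on the axis of the peg, at the deck's top surface; z up. x points to the side where the back stop is, -y to the side over which most of the deck lies. The deck spans x -115 to 135 mm and y -230 to 160 mm. The peg and the stop are fixed to it.
- peg: Fixed round upright steel peg, 14 mm diameter, standing 22 mm above the deck (a 3 mm dark cap on it). Origin on its axis at the deck's top; axes as the station's.
- back_stop: Fixed aluminium block on the deck, 80 mm long (along its y), 14 mm thick, 24 mm tall. Origin at the middle of the foot of the upright face that the plate meets; the face looks along -x. In the station's frame the origin is at x 98.5, y -95 mm, so the face spans y -135 to -55 mm.
- drip_plate: Loose stainless plate with dark slots, 114 (x) by 174 (y) by 10 mm thick, 0.4 to 0.85 kg, flat on the deck, too wide to grip. Origin on the underside, where the peg's axis is when both notch faces touch the peg: the plate spans x -17 to 97, y -157 to 17 mm from it. Home, its frame lies on the station's. At the start it is 0.30 to 0.48 rad short, and turns counter-clockwise (from above) to go home.
- plate_notch (a point): Point half-way up the plate's thickness, 5 mm above the plate's origin: the middle of where the peg goes. The square notch is cut from the plate's corner, x -17 to 7 and y -7 to 17 mm. At the start this point is 12 to 26 mm from the peg: the plate has to slide that far along its own +y, with up to 3 mm sideways. Sliding friction 0.5 to 0.7, unknown.
- plate_middle (a point): Centre of the plate, half-way up (plate x 41, y -71 mm). A push along the plate's +y on the short edge (y = -157) in line with this point slides the plate nearly straight.
- push_corner (a point): The plate's corner diagonally opposite its notch (plate x 97, y -157 mm), half-way up. A push along the plate's +y on the short edge (y = -157) beside this corner turns the plate home about the peg. With the plate square the back edge (x = 97) has 1.5 mm of play to the stop; a push turns it about 0.01 rad further until it meets the stop's end nearest this corner.
- demitasse: Bystander, to be left alone: white espresso mug, 60 mm across, 55 mm tall. Origin at the centre of its underside.
- milk_jug: Bystander, to be left alone: steel milk jug, 80 mm across, 95 mm tall. Origin at the centre of its underside.
- paper_cup: Bystander, to be left alone: reddish-brown cup, 80 mm across, 95 mm tall. Origin at the centre of its underside.
- tamper: Bystander, to be left alone: steel tamper, 58 mm across, 85 mm tall. Origin at the centre of its underside.
- spoon: Bystander, to be left alone: steel spoon, 130 mm long, lying. Origin at the centre of its underside (for the spoon: of its length).
- bean_jar: Bystander, to be left alone: amber jar with black lid, 84 mm across, 130 mm tall. Origin at the centre of its underside.
- saucer: Bystander, to be left alone: white saucer, 120 mm across, 18 mm tall. Origin at the centre of its underside.

How it is judged:
On the way, in this order (a step that is already met when the one before it is completed fails the run):
1. The notched corner bears on the peg while the plate is still askew (contact force between drip_plate and peg above 0.5 N and horizontal distance between drip_plate and peg below 0.008 m and angle between the x axis of drip_plate and the x axis of station, either way round above 0.1 rad), for 0.1 s.
2. The plate is pressed home between stop and peg: at least 4 N on the stop and 2 N on the peg, held for 0.2 s (contact force between drip_plate and back_stop above 4 N and contact force between drip_plate and peg above 2 N and angle between the x axis of drip_plate and the x axis of station, either way round below 0.03 rad), for 0.2 s.
At the end, for the whole second after the job is handed in: The plate lies flat and at rest on the deck, its edge parallel to the stop within 0.025 rad, its notch seated on the peg within 4 mm (angle between the x axis of drip_plate and the x axis of station, either way round below 0.025 rad and horizontal distance between drip_plate and peg below 0.004 m and z of drip_plate in the frame of station below 0.002 m and linear speed of drip_plate below 0.01 m/s); the robot touches nothing.
It fails at once if The plate is pushed by the robot with more than 20 N (contact force between any of the fingers, the arm and drip_plate above 20 N).
It fails at once if The plate is tipped or lifted (angle between drip_plate's own z axis and vertical above 0.06 rad).
It fails at once if A bystander is moved by more than 15 mm (distance of any of demitasse, milk_jug, paper_cup, tamper, spoon, bean_jar, saucer from where it was at the start of the episode above 0.015 m).
It also fails if it takes over 64 s, if anything falls off the work surface, if the arm or the gripper's body presses on something with over 40 N, if the wrist force passes 120 N, or if a joint passes its speed limit or range.

### The arm

A 6-joint arm with a two-finger parallel gripper is mounted at the origin on the work surface. World frame = base frame: x ahead of the robot, y to its left, z up, the work surface at z = 0. Lengths are in m, angles in rad, forces in N, time in s.
With the tool pointing down it reaches from about 0.325 to 1 m from the base axis. Payload 5.1 kg.
Tool frame: the origin (TCP) lies on the centre line of the jaws, within the pads' length; the fingertips stand 22 mm ahead of it and the grasp point (between the pads) lies 3 mm ahead of it; z points along the fingers, y is the line along which they close (so a half turn about z gives the same grasp; the last joint's range is limited). The gripper opens to 85 mm and grips with 20 to 120 N. Pads are 22 mm wide; open, the fingers measure 114 mm over their backs; the gripper's body (76 mm by 85 mm) begins 54 mm behind the grasp point. The pads swing forward as they close: fully open they stand 13 mm farther back than shut.
Start: joints at [1.154, 0.124, 1.65, -0, 1.367, -0.083], TCP at [0.213, 0.614, 0.253] pointing down, gripper open.
Joint ranges: [-2.61, 2.61], [-1.02, 2.33], [0.03, 2.71], [-1.35, 4.49], [0.32, 2.68], [-2.91, 2.91]. Speed limits (rad/s): [2.57, 2.57, 3.14, 3.14, 3.14, 3.14].

### API

Orientations are given as [roll, pitch, yaw] about the fixed x, y, z axes, in that order (R = Rz(yaw) Ry(pitch) Rx(roll)).
In Python, from plant import manip, vision, job gives the robot as it stands. The module is installed in compiled form; this text tells all that it offers.
- The arm moves only by the tool play_rows, never from a script. Its argument "increments" is a list that holds one entry, the list of rows, each a list of 7 numbers: the shift along the tool's x, y, z in m, then the turn, a rotation vector about the tool's x, y, z in degrees, then the finger opening in m, from 0 to 0.0854. A call has exactly 5 rows; each row shifts and turns the commanded pose from where the row before left it, along the tool's axes as they then stand; what a row does not reach is not made up. A row lasts 1/10 s, in which the tool goes at most 50 mm and 8.59 degrees, less where a joint would pass 70% of its speed; a pose out of reach is approached as far as the arm can. A call is refused whole if a number of a shift passes 0.05 or a number of a turn 8.59, either way. A call with a gripper value outside its range is refused whole. The fingers move at their own pace and stop on an object; "force" is the grip in N (left out, the last holds). Time passes only in rows, so rows that do not move let the fingers close, or fill a call up. It gives the time, the measured TCP pose, the force, the opening and the grip force at its end, in the units of the state.
- manip.read_state(): the state, without advancing time (a new reading comes with each control period).
- vision.capture(name): name is "scene" or "side" or "wrist"; returns a dict with "color" (420x560x3 uint8, red, green, blue), "fovy" (degrees; the focal length in pixels is half the picture's height over the tangent of half this angle, whatever the lens; pixels are square), "cx", "cy" (the principal point, pixels), "T" (4x4, takes a point from camera to world coordinates). Camera axes: x right, y down, z forward; pixel columns grow to the right and rows downward; lengths in m; the calibration is good to about 2 mm. A picture is of the moment at which its call begins. There is no depth.
- job.job_done(): hands the job in; it is judged then, once.
Trained networks look in a picture, given as the dict that the camera call returned (one of the last four; its "shot" number tells which), for a name from the list of things; names that differ only in an ending like _2 or _b are one class to them, and where a whole thing is asked for, a point or a joint stands for the part that bears it (a point fixed in the world has none). Each returns a list of dicts, best first, with "score" (0 to 1); they miss things now and then, are a little off and sometimes report something else, mostly with a low value. They report only what shows in the picture. A call takes as long as a camera call.
- vision.trace(thing, picture): "region" (420x560 bool, what is visible of it).
- vision.place_of(thing, picture): "centre" ([x, y, z] in m, in the coordinates of the camera as it stood for that picture, good to about 4 mm: a listed point, or the origin of a listed thing).
The state is a dict: "clock": time; "joint_positions": joint angles; "joint_vel": joint speeds; "joint_efforts": joint torques, N m; "tcp_pos": TCP position; "tool_rot": TCP orientation; "ft_force": force on the tool from outside, world axes, zero at the start; "torque": the same for the moment, N m; "finger_gap": opening from 0.0 (shut) to 1.0 (fully open); "grasp_force": force on a finger pad.
Only numpy, scipy, OpenCV 4.12 (cv2) and the standard library are available. Lean on these libraries where they do the work, as an engineer would, in place of code of your own. Each camera call takes 0.05 s, during which the arm holds its last target. There are 200 camera calls.

## Working session

There is one attempt and no reset: what is moved stays moved. The work goes in short steps, Python scripts to look and compute and a tool call to move; the robot and the scene stay as the last step left them, time stands still between calls to the robot, and variables do not carry over. Pictures are saved under pics/ and viewed, at most 10 in all, crops included, and the job is handed in when it is done.

Besides the shell and the picture viewer there is one more tool, called after "Call:" in YAML: its name, and indented under it one key for each argument. play_rows: Moves the arm, as the interface text tells. Its arguments: {"type":"object","properties":{"increments":{"type":"array","items":{"type":"array","items":{"type":"array","items":{"type":"number"}}}},"force":{"type":"number"}},"required":["increments"]}

```bash
mkdir -p pics; cat > h.py <<'E'
from plant import manip, vision, job
import numpy as np, cv2
from scipy.spatial.transform import Rotation as R
def K(p):
    f=210/np.tan(np.radians(p["fovy"])/2); return f,p["cx"],p["cy"]
def ray(p,uv,z):
    f,cx,cy=K(p); T=np.array(p["T"]); d=T[:3,:3]@np.array([(uv[0]-cx)/f,(uv[1]-cy)/f,1]); o=T[:3,3]
    return o+d*(z-o[2])/d[2]
def proj(p,X):
    f,cx,cy=K(p); T=np.array(p["T"]); c=(np.atleast_2d(X)-T[:3,3])@T[:3,:3]
    return np.c_[cx+f*c[:,0]/c[:,2],cy+f*c[:,1]/c[:,2]]
def w(p,c): T=np.array(p["T"]); return T[:3,:3]@np.array(c)+T[:3,3]
def save(p,n): cv2.imwrite("pics/"+n,p["color"][:,:,::-1])
E
python3 - <<'E'
from h import *
s=manip.read_state(); print(s["clock"],s["tcp_pos"],s["tool_rot"],s["ft_force"])
for c in ["scene","side"]:
    p=vision.capture(c); save(p,c+"0.png"); print(c,p["fovy"],np.round(p["T"],3).tolist())
    for n in ["station","peg","back_stop","drip_plate","plate_notch","plate_middle","push_corner","demitasse","milk_jug","paper_cup","tamper","spoon","bean_jar","saucer"]:
        r=vision.place_of(n,p)
        print(n,[(round(q["score"],2),np.round(w(p,q["centre"]),3).tolist()) for q in r[:2]])
E
```

```text
0.0 [0.21274271 0.61359801 0.25203712] [-3.13950291e+00 -1.85086308e-04  2.80780218e+00] [-0.84530977  0.18287385 -0.13274803]
scene 47.618837204506924 [[0.516, 0.723, -0.46, 1.086], [0.857, -0.44, 0.269, -0.306], [-0.008, -0.533, -0.846, 1.084], [0.0, 0.0, 0.0, 1.0]]
station []
peg [(0.52, [0.539, 0.024, 0.009])]
back_stop [(0.65, [0.54, 0.023, 0.019]), (0.63, [0.653, -0.046, 0.015])]
drip_plate [(0.77, [0.536, 0.025, 0.011])]
plate_notch [(0.7, [0.538, 0.022, 0.018])]
plate_middle [(0.87, [0.547, -0.056, 0.021])]
push_corner [(0.91, [0.571, -0.161, 0.021]), (0.58, [0.52, 0.149, 0.015])]
demitasse [(0.82, [0.52, 0.155, 0.015])]
milk_jug [(0.88, [0.671, 0.399, 0.006])]
paper_cup [(0.75, [0.34, -0.383, 0.002])]
tamper [(0.9, [0.737, -0.297, 0.002])]
spoon [(0.76, [0.583, -0.408, 0.004])]
bean_jar [(0.89, [0.501, 0.452, 0.002])]
saucer []
side 52.47643008254683 [[0.996, -0.042, 0.077, 0.445], [-0.086, -0.643, 0.761, -0.785], [0.018, -0.764, -0.644, 0.759], [0.0, 0.0, 0.0, 1.0]]
station [(0.58, [0.543, 0.04, 0.013])]
peg [(0.46, [0.543, 0.037, 0.014])]
back_stop [(0.79, [0.655, -0.047, 0.014]), (0.52, [0.501, 0.457, -0.001])]
drip_plate [(0.77, [0.536, 0.022, 0.014])]
plate_notch [(0.93, [0.539, 0.027, 0.02])]
plate_middle [(0.91, [0.551, -0.055, 0.017])]
push_corner [(0.97, [0.573, -0.155, 0.017])]
demitasse [(0.81, [0.519, 0.152, 0.01])]
milk_jug [(0.64, [0.668, 0.401, -0.001]), (0.37, [0.539, 0.036, 0.015])]
paper_cup [(0.83, [0.338, -0.387, 0.0])]
tamper [(0.98, [0.744, -0.294, -0.001])]
spoon [(0.84, [0.583, -0.408, -0.003])]
bean_jar [(0.7, [0.5, 0.454, 0.0])]
saucer [(0.76, [0.328, 0.362, 0.006]), (0.46, [0.582, -0.409, -0.003])]
```

View pics/scene0.png

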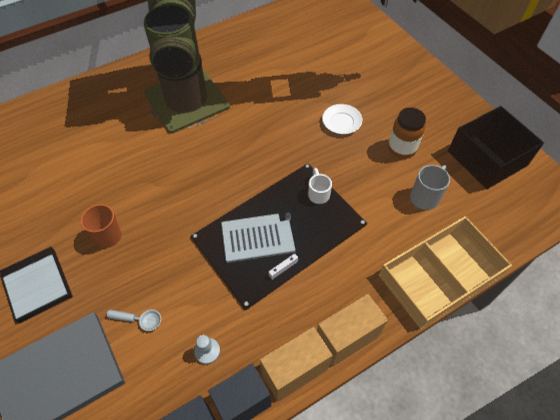

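View pics/side0.png

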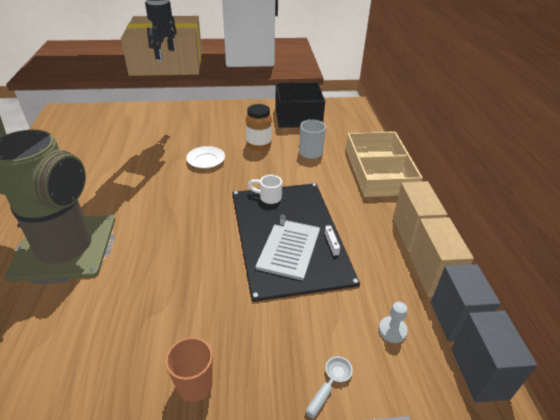

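The scene picture shows the black deck around (280,235) px with the slotted plate at (258,238), the peg at (288,216) and the stop at (283,266). The mug stands on the far end of the deck at (319,188). The side picture agrees: plate (290,250), peg (283,220), stop (332,240). Next I fit the outlines.

```bash
cat > fit.py <<'E'
from h import *
from scipy.optimize import minimize
S=4
def prism(pose,outline,z0,z1):
    c,s=np.cos(pose[2]),np.sin(pose[2]); o=np.array(outline)@np.array([[c,s],[-s,c]])+pose[:2]
    return [np.c_[o,np.full(len(o),z)] for z in (z0,z1)]
def render(p,pose,outline,z0,z1):
    im=np.zeros((420*S,560*S),np.uint8)
    a,b=[proj(p,q) for q in prism(pose,outline,z0,z1)]
    P=lambda x:np.round((x+.5)*S*16).astype(np.int32)
    fill=lambda q:cv2.fillPoly(im,[P(q)],1,shift=4)
    fill(a);fill(b)
    for i in range(len(a)):
        j=(i+1)%len(a); fill(np.array([a[i],a[j],b[j],b[i]]))
    return cv2.resize(im.astype(np.float32),(560,420),interpolation=cv2.INTER_AREA)
def fit(pics,masks,outline,z0,z1,x0):
    cost=lambda x:sum(np.abs(render(p,x,outline,z0,z1)-m).sum()/m.sum() for p,m in zip(pics,masks))
    best=None
    sx=np.vstack([x0]+[np.array(x0)+d for d in ([.01,0,0],[0,.01,0],[0,0,.08])])
    for k in range(3):
        r=minimize(cost,sx[0],method="Nelder-Mead",options=dict(initial_simplex=sx,xatol=1e-5,fatol=1e-5)); sx=np.vstack([r.x]+[r.x+d for d in ([.004,0,0],[0,-.004,0],[0,0,-.03])])
    return r.x,r.fun/len(pics)
DECK=[(-.115,-.23),(.135,-.23),(.135,.16),(-.115,.16)]
PLATE=[(-.017,-.157),(.097,-.157),(.097,.017),(.007,.017),(.007,-.007),(-.017,-.007)]
def fillhull(m):
    c=max(cv2.findContours(m.astype(np.uint8),0,2)[0],key=cv2.contourArea)
    return c,cv2.fillPoly(np.zeros(m.shape,np.uint8),[cv2.convexHull(c)],1).astype(np.float32)
def solid(m):
    c=fillhull(m)[0]; return cv2.fillPoly(np.zeros(m.shape,np.uint8),[c],1).astype(np.float32)
def platemask(p):
    return solid(vision.trace("drip_plate",p)[0]["region"])
E
cat > m.py <<'E'
from fit import *
ps=[vision.capture(c) for c in ("scene","side")]
pm=[platemask(p) for p in ps]
dm=[fillhull(vision.trace("station",p)[0]["region"]|(m>0))[1] for p,m in zip(ps,pm)]
for sel in ([0,1],[0],[1]):
    P=[ps[i] for i in sel]
    d,fd=fit(P,[dm[i] for i in sel],DECK,0,.012,[.54,.037,-.05])
    q,fq=fit(P,[pm[i] for i in sel],PLATE,.012,.022,[.538,.024,-.45])
    print(sel,"deck",np.round(d,4),round(fd,3),"plate",np.round(q,4),round(fq,3))
    c,s=np.cos(d[2]),np.sin(d[2]); print(" rel",np.round(np.array([[c,s],[-s,c]])@(q[:2]-d[:2]),4),round(q[2]-d[2],4))
    if len(sel)==2: D,Q=d,q
for p,n in zip(ps,("a","b")):
    im=cv2.resize(p["color"][:,:,::-1],None,fx=3,fy=3,interpolation=cv2.INTER_CUBIC)
    def dr(pose,o,z,c): cv2.polylines(im,[np.round((proj(p,prism(pose,o,z,z)[0])+.5)*48).astype(np.int32)],True,c,1,shift=4)
    dr(D,DECK,.012,(0,255,255)); dr(Q,PLATE,.022,(0,0,255))
    t=np.linspace(0,6.28,20); dr(D,np.c_[.007*np.cos(t),.007*np.sin(t)],.012,(0,255,0)); dr(D,[(.0985,-.135),(.0985,-.055),(.1125,-.055),(.1125,-.135)],.036,(255,0,255))
    u=np.round(proj(p,[*Q[:2],.02])[0]*3).astype(int); y0=max(u[1]-280,0); x0=max(u[0]-400,0)
    cv2.imwrite(f"pics/fit_{n}.png",im[y0:y0+600,x0:x0+800])
E
python3 m.py
```

```text
Traceback (most recent call last):
  File "m.py", line 4, in <module>
    dm=[fillhull(vision.trace("station",p)[0]["region"]|(m>0))[1] for p,m in zip(ps,pm)]
                 ~~~~~~~~~~~~~~~~~~~~~~~~~^^^
IndexError: list index out of range
```

```bash
cat >> fit.py <<'E'
def deckmask(p,pm):
    d=(p["color"].max(2)<60)|(pm>0)
    d=cv2.morphologyEx(d.astype(np.uint8),cv2.MORPH_OPEN,np.ones((3,3)))
    n,l=cv2.connectedComponents(d); ys,xs=np.nonzero(pm); k=np.bincount(l[ys,xs])[1:].argmax()+1
    return fillhull(l==k)[1]
E
sed -i 's/^dm=.*/dm=[deckmask(p,m) for p,m in zip(ps,pm)]/' m.py; python3 m.py
```

```text
[0, 1] deck [0.5377 0.0891 0.0768] 1.547 plate [ 0.5383  0.0237 -0.3839] 0.033
 rel [-0.0045 -0.0652] -0.4607
[0] deck [0.5401 0.0368 0.1053] 0.031 plate [ 0.5381  0.0226 -0.3813] 0.029
 rel [-0.0035 -0.0139] -0.4865
[1] deck [ 0.5289  0.1113 -0.3466] 2.676 plate [ 0.5383  0.0252 -0.3797] 0.027
 rel [ 0.0381 -0.0778] -0.0331
```

View pics/fit_a.png

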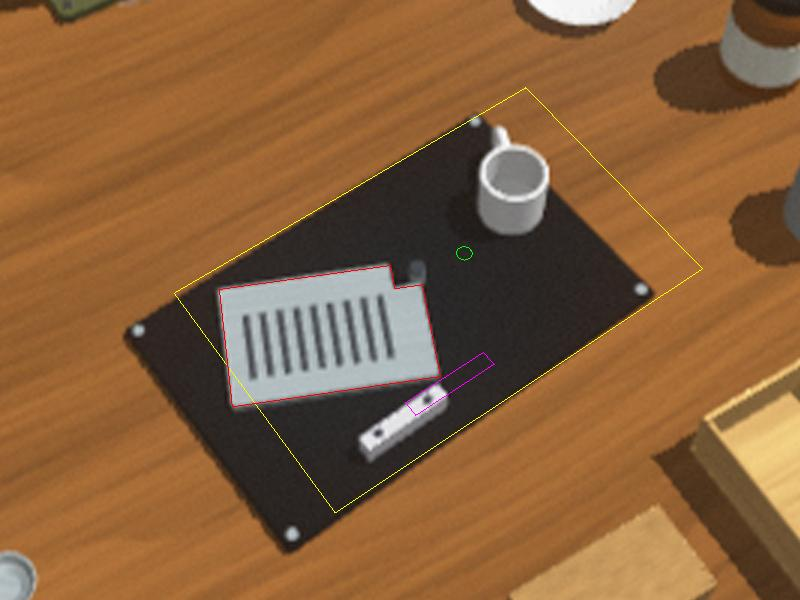

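View pics/fit_b.png

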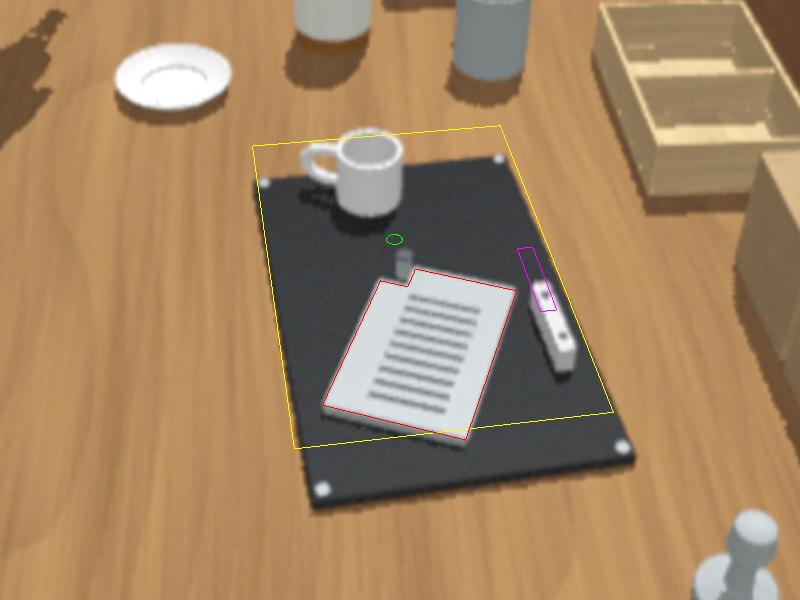

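The red plate outline fits both pictures. The yellow deck outline is wrong because the dark mask failed in the side picture. I'll use the network's station region there.

```bash
sed -i 's/^dm=.*/st=vision.trace("station",ps[1]); print(len(st)); dm=[deckmask(ps[0],pm[0]), fillhull(st[0]["region"]|(pm[1]>0))[1] if st else pm[1]]/' m.py; cat >> m.py <<'E'
for p in ps:
    for n in ("peg","back_stop"):
        r=vision.trace(n,p)
        if r:
            ys,xs=np.nonzero(r[0]["region"]); print(n,round(r[0]["score"],2),len(xs),xs.mean(),ys.mean(),np.round(ray(p,(xs.mean(),ys.mean()),.023),4))
E
python3 m.py
```

```text
1
[0, 1] deck [0.5413 0.0379 0.1015] 0.028 plate [ 0.537   0.0234 -0.3744] 0.03
 rel [-0.0058 -0.014 ] -0.4759
[0] deck [0.5397 0.0363 0.1066] 0.028 plate [ 0.5377  0.0227 -0.3833] 0.031
 rel [-0.0034 -0.0133] -0.4899
[1] deck [0.541  0.0405 0.1006] 0.019 plate [ 0.5369  0.0241 -0.3696] 0.025
 rel [-0.0057 -0.016 ] -0.4703
peg 0.27 2746 256.8885651857247 238.12418062636561 [ 0.5548 -0.0614  0.023 ]
back_stop 0.54 258 283.43023255813955 266.36821705426354 [ 0.6571 -0.0447  0.023 ]
back_stop 0.79 268 331.57089552238807 240.5037313432836 [ 0.6565 -0.0452  0.023 ]
```

View pics/fit_b.png

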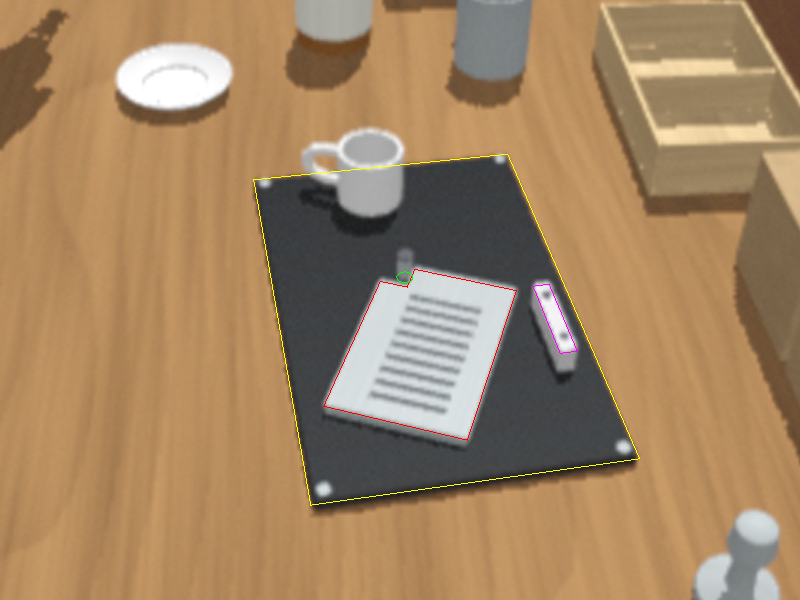

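Both cameras now agree: deck at (0.541, 0.038, yaw 0.103) and plate at (0.5375, 0.0235, yaw −0.378). That leaves about 15 mm to slide along the plate's +y. The fingers shut on the way to a spot behind the short edge.

Call:
play_rows:
  increments:
    - [[-0.046, -0.0047, 0, 0, 0, 4.63, 0], [-0.046, -0.0047, 0, 0, 0, 4.63, 0], [-0.046, -0.0047, 0, 0, 0, 4.63, 0], [-0.046, -0.0047, 0, 0, 0, 4.63, 0], [-0.046, -0.0047, 0, 0, 0, 4.63, 0]]
  force: 40

```text
clock: 2.95
tcp_pos: [0.4043, 0.4838, 0.2534]
tool_rot: [3.141, 0.0, 2.401]
ft_force: [0.7, 0.1, 0.0]
finger_gap: 0.145
grasp_force: 0.0
```

Call:
play_rows:
  increments:
    - [[-0.046, -0.0047, 0, 0, 0, 4.63, 0], [-0.046, -0.0047, 0, 0, 0, 4.63, 0], [-0.046, -0.0047, 0, 0, 0, 4.63, 0], [-0.046, -0.0047, 0, 0, 0, 4.63, 0], [-0.046, -0.0047, 0, 0, 0, 4.63, 0]]

```text
clock: 3.45
tcp_pos: [0.5277, 0.2898, 0.2535]
tool_rot: [3.141, 0.0, 1.996]
ft_force: [1.2, -0.5, -0.4]
finger_gap: 0.0
grasp_force: 0.0
```

Call:
play_rows:
  increments:
    - [[-0.046, -0.0047, 0, 0, 0, 4.63, 0], [-0.046, -0.0047, 0, 0, 0, 4.63, 0], [-0.046, -0.0047, 0, 0, 0, 4.63, 0], [-0.046, -0.0047, 0, 0, 0, 4.63, 0], [-0.046, -0.0047, 0, 0, 0, 4.63, 0]]

```text
clock: 3.95
tcp_pos: [0.5648, 0.0631, 0.2535]
tool_rot: [3.141, 0.0, 1.592]
ft_force: [0.3, 0.5, 1.0]
finger_gap: -0.001
grasp_force: 0.0
```

Call:
play_rows:
  increments:
    - [[-0.046, -0.0047, 0, 0, 0, 4.63, 0], [-0.046, -0.0047, 0, 0, 0, 4.63, 0], [-0.046, -0.0047, 0, 0, 0, 4.63, 0], [-0.046, -0.0047, 0, 0, 0, 4.63, 0], [-0.046, -0.0047, 0, 0, 0, 4.63, 0]]

```text
clock: 4.45
tcp_pos: [0.5097, -0.16, 0.2535]
tool_rot: [3.141, 0.0, 1.188]
ft_force: [1.5, -0.6, 0.5]
finger_gap: 0.0
grasp_force: 0.0
```

Call:
play_rows:
  increments:
    - [[0, 0, 0.045, 0, 0, 0, 0], [0, 0, 0.045, 0, 0, 0, 0], [0, 0, 0.045, 0, 0, 0, 0], [0, 0, 0.04, 0, 0, 0, 0], [0, 0, 0.02, 0, 0, 0, 0]]

```text
clock: 4.95
tcp_pos: [0.5077, -0.1573, 0.0542]
tool_rot: [-3.135, -0.0, 1.191]
ft_force: [-0.8, 1.0, 0.3]
finger_gap: -0.004
grasp_force: 0.0
```

```bash
python3 - <<'E'
from h import *
s=manip.read_state(); print(s["tcp_pos"],s["ft_force"])
p=vision.capture("side"); t=s["tcp_pos"]
u=proj(p,[t-np.array([0,0,.022]),[t[0],t[1],.012]]); print(u)
a=np.round(u[0]).astype(int); x0,y0=a[0]-60,a[1]-55
c=cv2.resize(p["color"][y0:y0+90,x0:x0+120,::-1],None,fx=6,fy=6,interpolation=cv2.INTER_CUBIC)
for q,col in zip(u,((0,255,0),(0,0,255))): cv2.circle(c,tuple(int(v) for v in (q-[x0,y0])*6+3),3,col,-1)
cv2.imwrite("pics/tip.png",c)
E
```

```text
[ 0.50774305 -0.15731291  0.05418094] [-0.80779468  1.01623193  0.31479612]
[[275.40765417 275.89160487]
 [275.27931398 281.81129129]]
```

View pics/tip.png

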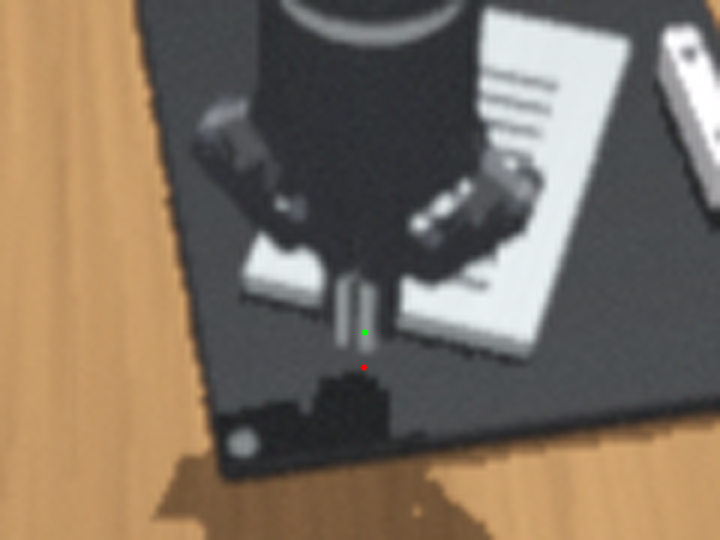

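The tips show at about (355,345) in the crop, close to the predicted 22 mm ahead of the TCP and clear of the plate's edge. I go down to half the plate's height.

Call:
play_rows:
  increments:
    - [[0, 0, 0.005, 0, 0, 0, 0], [0, 0, 0.005, 0, 0, 0, 0], [0, 0, 0.003, 0, 0, 0, 0], [0, 0, 0, 0, 0, 0, 0], [0, 0, 0, 0, 0, 0, 0]]

```text
clock: 5.5
tcp_pos: [0.511, -0.1585, 0.0463]
tool_rot: [3.14, 0.0, 1.192]
ft_force: [0.3, -0.3, -0.3]
finger_gap: -0.004
grasp_force: 0.0
```

Call:
play_rows:
  increments:
    - [[0, 0, 0.004, 0, 0, 0, 0], [0, 0, 0.004, 0, 0, 0, 0], [0.002, 0, 0, 0, 0, 0, 0], [0.003, 0, 0, 0, 0, 0, 0], [0.002, 0, 0, 0, 0, 0, 0]]

```text
clock: 6.0
tcp_pos: [0.513, -0.1515, 0.0373]
tool_rot: [-3.142, -0.0, 1.192]
ft_force: [0.1, -0.5, 0.5]
finger_gap: 0.003
grasp_force: 0.0
```

Call:
play_rows:
  increments:
    - [[0.001, 0, 0, 0, 0, 0, 0], [0.001, 0, 0, 0, 0, 0, 0], [0.001, 0, 0, 0, 0, 0, 0], [0.001, 0, 0, 0, 0, 0, 0], [0.001, 0, 0, 0, 0, 0, 0]]

```text
clock: 6.5
tcp_pos: [0.5148, -0.147, 0.0373]
tool_rot: [-3.142, -0.0, 1.192]
ft_force: [-0.3, -0.7, 0.6]
finger_gap: 0.002
grasp_force: 0.0
```

Call:
play_rows:
  increments:
    - [[0.001, 0, 0, 0, 0, 0, 0], [0.001, 0, 0, 0, 0, 0, 0], [0.001, 0, 0, 0, 0, 0, 0], [0.001, 0, 0, 0, 0, 0, 0], [0.001, 0, 0, 0, 0, 0, 0]]

```text
clock: 7.0
tcp_pos: [0.5166, -0.1426, 0.0374]
tool_rot: [3.142, 0.0, 1.192]
ft_force: [-1.6, -4.6, 1.0]
finger_gap: -0.0
grasp_force: 2.4
```

Call:
play_rows:
  increments:
    - [[0.001, 0, 0, 0, 0, 0, 0], [0.001, 0, 0, 0, 0, 0, 0], [0.001, 0, 0, 0, 0, 0, 0], [0.001, 0, 0, 0, 0, 0, 0], [0.001, 0, 0, 0, 0, 0, 0]]

```text
clock: 7.5
tcp_pos: [0.5185, -0.1377, 0.0374]
tool_rot: [3.142, 0.0, 1.192]
ft_force: [-1.7, -4.6, 1.1]
finger_gap: 0.001
grasp_force: 2.5
```

Call:
play_rows:
  increments:
    - [[0.0005, 0, 0, 0, 0, 0, 0], [0.0005, 0, 0, 0, 0, 0, 0], [0.0005, 0, 0, 0, 0, 0, 0], [0.0005, 0, 0, 0, 0, 0, 0], [0.0005, 0, 0, 0, 0, 0, 0]]

```text
clock: 8.0
tcp_pos: [0.5194, -0.1355, 0.0373]
tool_rot: [-3.142, 0.0, 1.192]
ft_force: [-1.5, -5.0, 0.8]
finger_gap: -0.005
grasp_force: 2.5
```

Call:
play_rows:
  increments:
    - [[0.0004, 0, 0, 0, 0, 0, 0], [0.0004, 0, 0, 0, 0, 0, 0], [0.0004, 0, 0, 0, 0, 0, 0], [0.0003, 0, 0, 0, 0, 0, 0], [0.0003, 0, 0, 0, 0, 0, 0]]

```text
clock: 8.5
tcp_pos: [0.5201, -0.1338, 0.0373]
tool_rot: [3.142, 0.0, 1.192]
ft_force: [-1.9, -4.9, 0.2]
finger_gap: -0.002
grasp_force: 2.5
```

Call:
play_rows:
  increments:
    - [[0.0004, 0, 0, 0, 0, 0, 0], [0.0004, 0, 0, 0, 0, 0, 0], [0.0004, 0, 0, 0, 0, 0, 0], [0.0003, 0, 0, 0, 0, 0, 0], [0.0003, 0, 0, 0, 0, 0, 0]]

```text
clock: 9.0
tcp_pos: [0.5206, -0.1326, 0.0373]
tool_rot: [-3.142, 0.001, 1.192]
ft_force: [-2.6, -7.4, 1.2]
finger_gap: -0.004
grasp_force: 3.9
```

Call:
play_rows:
  increments:
    - [[0.0003, 0, 0, 0, 0, 0, 0], [0.0003, 0, 0, 0, 0, 0, 0], [0.0002, 0, 0, 0, 0, 0, 0], [0, 0, 0, 0, 0, 0, 0], [0, 0, 0, 0, 0, 0, 0]]

```text
clock: 9.5
tcp_pos: [0.5207, -0.1324, 0.0373]
tool_rot: [3.142, 0.002, 1.192]
ft_force: [-3.0, -7.5, 0.5]
finger_gap: 0.0
grasp_force: 4.8
```

```bash
cat > q.py <<'E'
from fit import *
import sys
D=np.array([.541,.038,.103])
ps=[vision.capture(c) for c in ("scene","side")]; x0=[float(v) for v in sys.argv[1:4]]
for P in (ps,ps[:1],ps[1:]):
    pm=[cv2.morphologyEx(platemask(p),cv2.MORPH_OPEN,np.ones((3,3))) for p in P]
    q,f=fit(P,pm,PLATE,.012,.022,x0); c,s=np.cos(D[2]),np.sin(D[2])
    print(np.round(q,4),round(f,3),"rel",np.round(np.array([[c,s],[-s,c]])@(q[:2]-D[:2]),4),round(q[2]-D[2],4))
p=ps[0]; im=cv2.resize(p["color"][:,:,::-1],None,fx=4,fy=4,interpolation=cv2.INTER_CUBIC)
cv2.polylines(im,[np.round((proj(p,prism(q,PLATE,.022,.022)[0])+.5)*64).astype(np.int32)],True,(0,0,255),1,shift=4)
cv2.imwrite(f"pics/{sys.argv[4]}.png",im[640:1240,650:1450])
E
python3 q.py .542 .036 -.37 s1
```

```text
[ 0.546   0.0384 -0.3846] 1.089 rel [ 0.0051 -0.0001] -0.4876
[ 0.5441  0.0382 -0.3788] 0.037 rel [ 0.0031 -0.0001] -0.4818
[ 0.5494  0.0362 -0.3793] 2.134 rel [ 0.0082 -0.0026] -0.4823
```

View pics/s1.png

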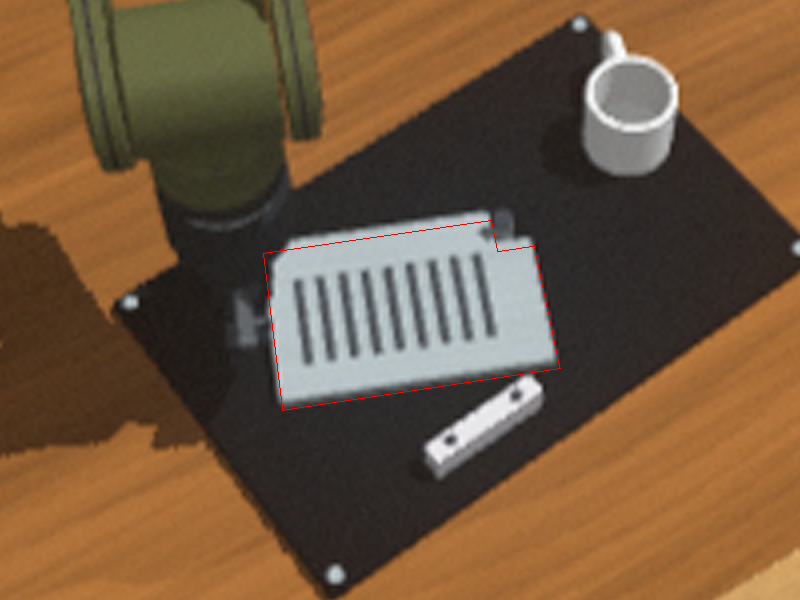

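The picture shows the plate's notch against the peg at (497,228) in the crop, with the plate still about 0.48 rad askew. The red outline comes from the bad side-only fit, where the arm covers the plate. The scene-only fit is good. The force rose to 8 N, so the notch bears on the peg. I back off and shift the fingers to the far corner.

Call:
play_rows:
  increments:
    - [[-0.006, 0, 0, 0, 0, 0, 0], [0, 0.01, 0, 0, 0, 0, 0], [0, 0.018, 0, 0, 0, 0, 0], [0, 0.017, 0, 0, 0, 0, 0], [0, 0, 0, 0, 0, 0, 0]]

```text
clock: 10.3
tcp_pos: [0.5632, -0.154, 0.038]
tool_rot: [3.139, -0.001, 1.191]
ft_force: [0.8, 1.1, 0.5]
finger_gap: -0.003
grasp_force: 0.0
```

Call:
play_rows:
  increments:
    - [[0.001, 0, 0, 0, 0, 0, 0], [0.001, 0, 0, 0, 0, 0, 0], [0.001, 0, 0, 0, 0, 0, 0], [0.0005, 0, 0, 0, 0, 0, 0], [0.0005, 0, 0, 0, 0, 0, 0]]

```text
clock: 10.8
tcp_pos: [0.5618, -0.1496, 0.0373]
tool_rot: [-3.141, -0.0, 1.192]
ft_force: [0.3, -0.6, -0.2]
finger_gap: 0.004
grasp_force: 0.0
```

Call:
play_rows:
  increments:
    - [[0.0018, 0.0025, 0, 0, 0, -1.0, 0], [0.0018, 0.0034, 0, 0, 0, -1.15, 0], [0.0018, 0.0034, 0, 0, 0, -1.15, 0], [0.0018, 0.0034, 0, 0, 0, -1.15, 0], [0.0018, 0.0034, 0, 0, 0, -1.15, 0]]

```text
clock: 11.3
tcp_pos: [0.5806, -0.1469, 0.0372]
tool_rot: [3.142, 0.0, 1.291]
ft_force: [-1.2, -2.2, -1.5]
finger_gap: 0.0
grasp_force: 1.1
```

Call:
play_rows:
  increments:
    - [[0.0018, 0.0034, 0, 0, 0, -1.15, 0], [0.0018, 0.0034, 0, 0, 0, -1.15, 0], [0.0018, 0.0034, 0, 0, 0, -1.15, 0], [0.0018, 0.0034, 0, 0, 0, -1.15, 0], [0.0018, 0.0034, 0, 0, 0, -1.15, 0]]

```text
clock: 11.8
tcp_pos: [0.5993, -0.142, 0.0373]
tool_rot: [3.142, 0.0, 1.391]
ft_force: [-1.6, -2.2, -1.1]
finger_gap: -0.0
grasp_force: 1.0
```

Call:
play_rows:
  increments:
    - [[0.0018, 0.0034, 0, 0, 0, -1.15, 0], [0.0018, 0.0034, 0, 0, 0, -1.15, 0], [0.0018, 0.0034, 0, 0, 0, -1.15, 0], [0.0018, 0.0034, 0, 0, 0, -1.15, 0], [0.0018, 0.0034, 0, 0, 0, -1.15, 0]]

```text
clock: 12.3
tcp_pos: [0.6174, -0.1355, 0.0374]
tool_rot: [3.141, 0.0, 1.492]
ft_force: [-1.1, -1.6, -1.4]
finger_gap: -0.001
grasp_force: 1.0
```

```bash
python3 q.py .541 .038 -.1 s2; python3 - <<'E'
from h import *
s=manip.read_state(); t=s["tcp_pos"]; print(t,s["tool_rot"],s["ft_force"])
E
```

```text
[ 0.5413  0.0392 -0.0642] 0.507 rel [0.0004 0.0012] -0.1672
[ 0.541   0.042  -0.0083] 0.36 rel [0.0004 0.004 ] -0.1113
[ 0.5325  0.04   -0.088 ] 0.625 rel [-0.0083  0.0029] -0.191
[ 0.61731516 -0.13536907  0.0376864 ] [ 3.14087090e+00 -3.88775895e-04  1.48994515e+00] [-0.22390094 -0.16541654  0.7192407 ]
```

View pics/s2.png

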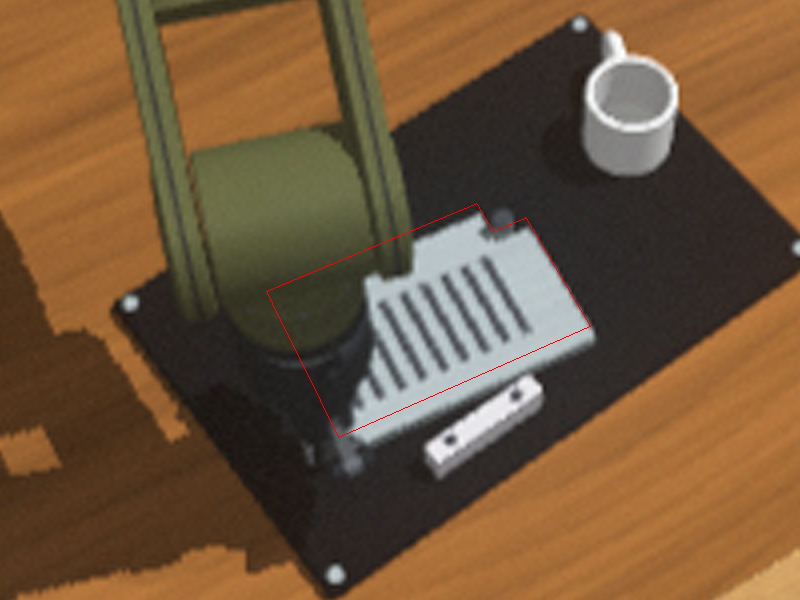

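The notch sits on the peg (about (497,225)), and the back edge is still about 0.18 rad from the stop. I keep turning.

Call:
play_rows:
  increments:
    - [[0.0018, 0.0034, 0, 0, 0, -1.15, 0], [0.0018, 0.0034, 0, 0, 0, -1.15, 0], [0.0018, 0.0034, 0, 0, 0, -1.15, 0], [0.0018, 0.0034, 0, 0, 0, -1.15, 0], [0.0018, 0.0034, 0, 0, 0, -1.15, 0]]

```text
clock: 13.1
tcp_pos: [0.6348, -0.1275, 0.0375]
tool_rot: [3.141, 0.001, 1.592]
ft_force: [-1.4, -4.9, 0.3]
finger_gap: -0.003
grasp_force: 1.8
```

Call:
play_rows:
  increments:
    - [[0.0009, 0.0017, 0, 0, 0, -0.57, 0], [0.0009, 0.0017, 0, 0, 0, -0.57, 0], [0.0009, 0.0017, 0, 0, 0, -0.57, 0], [0.0009, 0.0017, 0, 0, 0, -0.57, 0], [0.0009, 0.0017, 0, 0, 0, -0.57, 0]]

```text
clock: 13.6
tcp_pos: [0.6429, -0.1225, 0.0375]
tool_rot: [3.141, 0.0, 1.641]
ft_force: [-1.0, -4.3, 1.5]
finger_gap: 0.001
grasp_force: 2.1
```

Call:
play_rows:
  increments:
    - [[0.0005, 0.0008, 0, 0, 0, -0.29, 0], [0.0005, 0.0008, 0, 0, 0, -0.29, 0], [0.0005, 0.0008, 0, 0, 0, -0.29, 0], [0.0005, 0.0008, 0, 0, 0, -0.29, 0], [0.0005, 0.0008, 0, 0, 0, -0.29, 0]]

```text
clock: 14.1
tcp_pos: [0.6467, -0.1198, 0.0374]
tool_rot: [3.141, 0.0, 1.666]
ft_force: [-0.4, -4.3, 1.9]
finger_gap: -0.002
grasp_force: 2.5
```

Call:
play_rows:
  increments:
    - [[0.0005, 0.0008, 0, 0, 0, -0.29, 0], [0.0005, 0.0008, 0, 0, 0, -0.29, 0], [0.0004, 0.0005, 0, 0, 0, -0.2, 0], [0.0003, 0, 0, 0, 0, 0, 0], [0.0003, 0, 0, 0, 0, 0, 0]]

```text
clock: 14.6
tcp_pos: [0.6489, -0.1177, 0.0375]
tool_rot: [3.14, 0.001, 1.679]
ft_force: [0.6, -6.4, -0.3]
finger_gap: -0.004
grasp_force: 3.0
```

Call:
play_rows:
  increments:
    - [[0.0003, 0, 0, 0, 0, 0, 0], [0.0003, 0, 0, 0, 0, 0, 0], [0.0003, 0, 0, 0, 0, 0, 0], [0, 0, 0, 0, 0, 0, 0], [0, 0, 0, 0, 0, 0, 0]]

```text
clock: 15.1
tcp_pos: [0.649, -0.1176, 0.0375]
tool_rot: [3.14, 0.002, 1.679]
ft_force: [1.5, -7.4, -0.5]
finger_gap: 0.001
grasp_force: 4.1
```

Call:
play_rows:
  increments:
    - [[0.0004, 0, 0, 0, 0, 0, 0], [0.0004, 0, 0, 0, 0, 0, 0], [0.0004, 0, 0, 0, 0, 0, 0], [0, 0, 0, 0, 0, 0, 0], [0, 0, 0, 0, 0, 0, 0]]

```text
clock: 15.6
tcp_pos: [0.649, -0.1174, 0.0375]
tool_rot: [3.139, 0.004, 1.679]
ft_force: [1.6, -11.7, -1.6]
finger_gap: 0.0
grasp_force: 5.7
```

Call:
play_rows:
  increments:
    - [[0.0003, 0, 0, 0, 0, 0, 0], [0.0003, 0, 0, 0, 0, 0, 0], [0, 0, 0, 0, 0, 0, 0], [0, 0, 0, 0, 0, 0, 0], [0, 0, 0, 0, 0, 0, 0]]

```text
clock: 16.1
tcp_pos: [0.649, -0.1174, 0.0376]
tool_rot: [3.139, 0.005, 1.679]
ft_force: [2.9, -12.8, -1.7]
finger_gap: -0.0
grasp_force: 6.5
```

Call:
play_rows:
  increments:
    - [[0.0002, 0.0005, 0, 0, 0, 0, 0], [0.0002, 0.0005, 0, 0, 0, 0, 0], [0, 0.0005, 0, 0, 0, 0, 0], [0, 0, 0, 0, 0, 0, 0], [0, 0, 0, 0, 0, 0, 0]]

```text
clock: 16.6
tcp_pos: [0.6492, -0.1173, 0.0375]
tool_rot: [-3.141, 0.005, 1.68]
ft_force: [-2.9, -14.5, 1.0]
finger_gap: 0.003
grasp_force: 7.1
```

```bash
python3 q.py .541 .038 .105 s3; python3 - <<'E'
from h import *
for i in range(6): 
    s=manip.read_state(); print(np.round(s["ft_force"],1),round(s["grasp_force"],1)); vision.capture("wrist")
E
```

```text
[0.5412 0.0419 0.0724] 0.774 rel [0.0006 0.0039] -0.0306
[0.541  0.0802 0.0652] 1.145 rel [0.0044 0.042 ] -0.0378
[0.5386 0.0407 0.0991] 0.337 rel [-0.0021  0.0029] -0.0039
[ -1.9 -14.2   0.9] 7.1
[ -2.5 -15.3   0.9] 7.1
[ -2.4 -14.5  -0.1] 7.1
[ -2.6 -13.8   1.3] 7.1
[ -2.3 -14.9   0.4] 7.1
[ -2.1 -15.4   0.8] 7.1
```

View pics/s3.png

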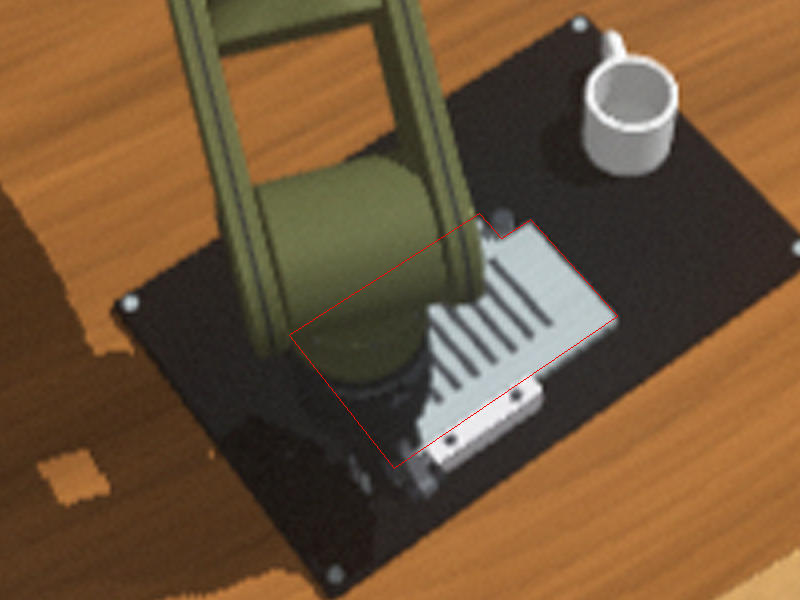

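The plate's back edge lies along the stop (crop (430–540, 380–460)) with the peg in the notch (about (500,228)), and a push of about 14.5 N was held for more than a second. Now I ease off, back away and lift.

Call:
play_rows:
  increments:
    - [[-0.0005, -0.0006, 0, 0, 0, 0, 0], [-0.001, -0.0006, 0, 0, 0, 0, 0], [-0.001, 0, 0, 0, 0, 0, 0], [-0.002, 0, 0, 0, 0, 0, 0], [-0.003, 0, 0, 0, 0, 0, 0]]

```text
clock: 17.7
tcp_pos: [0.6488, -0.1207, 0.0369]
tool_rot: [-3.141, -0.002, 1.679]
ft_force: [-0.7, 1.1, -0.5]
finger_gap: 0.003
grasp_force: 0.0
```

Call:
play_rows:
  increments:
    - [[-0.01, 0, 0, 0, 0, 0, 0], [-0.01, 0, 0, 0, 0, 0, 0], [-0.01, 0, -0.02, 0, 0, 0, 0], [0, 0, -0.04, 0, 0, 0, 0], [0, 0, -0.04, 0, 0, 0, 0]]

```text
clock: 18.2
tcp_pos: [0.6515, -0.1523, 0.1371]
tool_rot: [-3.139, -0.002, 1.678]
ft_force: [1.6, 0.1, 0.5]
finger_gap: -0.001
grasp_force: 0.0
```

Call:
play_rows:
  increments:
    - [[-0.03, -0.02, -0.04, 0, 0, 0, 0], [-0.04, -0.03, -0.04, 0, 0, 0, 0], [-0.04, -0.03, 0, 0, 0, 0, 0], [-0.03, -0.03, 0, 0, 0, 0, 0], [0, 0, 0, 0, 0, 0, 0]]

```text
clock: 18.7
tcp_pos: [0.5623, -0.2951, 0.2062]
tool_rot: [-3.141, 0.001, 1.673]
ft_force: [0.8, 1.0, 0.5]
finger_gap: -0.005
grasp_force: 0.0
```

```bash
python3 q.py .541 .038 .105 s4; python3 - <<'E'
from h import *
s=manip.read_state(); print(s["clock"],s["tcp_pos"],s["ft_force"])
E
```

```text
[0.5427 0.0663 0.0297] 3.669 rel [0.0046 0.028 ] -0.0733
[0.5415 0.0386 0.1096] 0.051 rel [0.0005 0.0006] 0.0066
[ 0.4952  0.1518 -0.1036] 5.859 rel [-0.0338  0.1179] -0.2066
19.0 [ 0.56551819 -0.29004378  0.20542786] [-0.18362192  0.64644999  0.70934871]
```

View pics/s4.png

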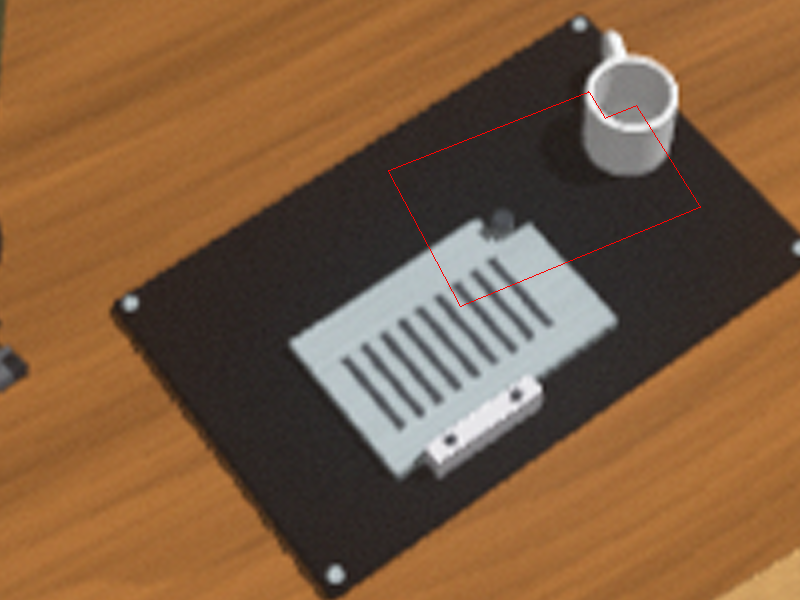

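The plate lies flush along the stop with the peg in its notch. The scene fit puts it 0.8 mm and 0.007 rad from home. The stray red outline is again the side fit, where the arm blocks the view. The arm is clear, so I hand it in.

```bash
python3 -c "
from plant import job; print(job.job_done())"
```

```text
the job is handed in; nothing more can be done
None
```

The job is handed in, with no verdict returned: the plate was pressed home at about 14.5 N for over a second and let go, and the last picture puts it about 0.8 mm and 0.007 rad from home, with the arm clear and no contact with the bystanders.

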